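# Safety-pin tin up the ramp and home against the bumper

### The arm

A 6-joint arm with a two-finger parallel gripper is mounted at the origin on the work surface. World frame = base frame: x ahead of the robot, y to its left, z up, the work surface at z = 0. Lengths are in m, angles in rad, forces in N, time in s.
With the tool pointing down it reaches from about 0.275 to 0.85 m from the base axis. Payload 19 kg.
Tool frame: the origin (TCP) lies at the very end of the fingers, on their centre line; the grasp point (between the pads) lies 19 mm behind it (manip.hold_point_z is the y of the grasp point in the tool frame, in m); y points along the fingers, x is the direction in which the jaws open and shut, and the axes are right-handed (so a half turn about y gives the same grasp; the last joint's range is limited). The gripper opens to 85 mm and grips with 20 to 120 N. Pads are 22 mm wide; open, the fingers measure 114 mm over their backs; the gripper's body (76 mm by 85 mm) begins 54 mm behind the grasp point. The pads swing forward as they close: fully open they stand 13 mm farther back than shut.
Start: joints at [1.196, 0.15, 1.437, -0, 1.554, -0.134], TCP at [0.137, 0.558, 0.231] pointing down, gripper open.
Joint ranges: [-2.8, 2.8], [-0.68, 2.1], [0.12, 2.68], [-1.39, 4.53], [0.16, 2.79], [-2.81, 2.81]. Speed limits (rad/s): [1.89, 1.89, 2.22, 3.01, 3.01, 3.01].

### API

Orientations are given as a 3x3 rotation matrix whose columns are the frame's x, y, z axes.
In Python, from bench import telemetry, viewer, workorder, manip gives the robot as it stands. The module is installed in compiled form; this text tells all that it offers.
- The arm moves only by the shell command python3 -m creep 'ROWS' [FORCE]. ROWS is a JSON object of lists of equal length, an entry for each row: "delta_pos": the shift along the tool's x, y, z each as a share of 30 mm, from -1 to 1, a list of three; "turn": the turn, a rotation vector about the tool's x, y, z each as a share of 4 degrees, from -1 to 1, a list of three; "grip": the opening, from 0 (shut) to 1 (fully open). In form: {"delta_pos": [[dx, dy, dz], ...], "turn": [[ax, ay, az], ...], "grip": [grip, ...]}. A call has 1 to 20 rows; each row shifts and turns the commanded pose from where the row before left it, along the tool's axes as they then stand; what a row does not reach is not made up. A row lasts 1/8 s, in which the tool goes at most 62.5 mm and 10.7 degrees, less where a joint would pass 70% of its speed; a pose out of reach is approached as far as the arm can. A call with a number of a shift or a turn outside -1 to 1 is refused whole. A call with a gripper value outside its range is refused whole. The fingers move at their own pace and stop on an object; FORCE is the grip in N (left out, the last holds). Time passes only in rows, so rows that do not move let the fingers close. It gives the time, the measured TCP pose, the force and the opening at its end, in the units of the state.
- telemetry.get_state(): the state, without advancing time (a new reading comes with each control period).
- viewer.read_camera(name): name is "scene" or "side" or "wrist"; returns a dict with "color" (480x640x3 uint8, red, green, blue), "depth" (480x640 float32, m along the optical axis (not along the pixel's ray), 0 where there is no reading), "camera_matrix" (3x3 intrinsics, pixels), "k1" (the pictures are not rectified: a ray, as slopes to the right and down, at radius r is drawn at 1 + k1 r^2 times it, then the intrinsics apply), "extrinsics" (4x4, takes a point from world to camera coordinates). Camera axes: x right, y down, z forward; pixel columns grow to the right and rows downward; lengths in m; the calibration is good to about 2 mm. A picture is of the moment at which its call begins.
- workorder.finish_job(): hands the job in, once; it reports no verdict.
The state is a dict: "t": time; "joint_positions": joint angles; "qd": joint speeds; "tau": joint torques, N m; "eef_pos": TCP position; "ee_rot": TCP orientation; "contact_force": force on the tool from outside, world axes, zero at the start; "wrist_torque": the same for the moment, N m; "gripper_width": finger opening in m.
Only numpy, scipy, OpenCV 4.12 (cv2) and the standard library are available. Lean on these libraries where they do the work, as an engineer would, in place of code of your own. Each camera call takes 0.05 s, during which the arm holds its last target. There are 200 camera calls.

### The job

Slide the round steel safety-pin tin along the table, up the ramp and over the orange lip of the tray so that it drops flat into the pocket behind; push it, never lift it. Then push it on against the sprung blue felt bumper and press steadily with about 13 newtons for a good second (never more than 20) to bed the freshly glued felt. Back away, leaving the tin lying flat in the pocket and the brush, mirror and bangle stand undisturbed.

Things in the scene. Friction and masses are not known exactly. Their poses are not given: they have to be found in the camera images.
- tin: loose round steel tin with a safety-pin emblem on its lid, diameter 80 mm, 34 mm high, 0.2 to 0.4 kg, standing on the table before the ramp. Origin: centre of its underside, z up; its yaw means nothing. Too wide to grasp; push its side wall (two fingertips about 40 mm apart behind it steer it well)
- tray: fixed tray; +x is the push direction, z up; origin at table height, on the centre line, under the lip's front edge. Pink ramp, 120 mm wide, rises evenly from table height at x = -85 mm to 14 mm at x = 0. White side rails, 22 mm high, inside faces at y = +-46 mm from x = -30 to 180 mm; before that they flare out to +-60 mm at x = -85. Tin on tray is slippery (friction about 0.3)
- lip (a point): middle of the top of the orange lip: 14 mm above the table, from x = 0 to 6 mm of the tray, across the whole way. Behind it the pocket floor lies 6 mm above the table
- pocket (a point): point on the pocket floor, 46 mm past the tray's origin along +x: once the tin's centre is past here it lies flat behind the lip
- bumper: fixed white bracket (8 mm thick, 108 wide, 40 high) closing the pocket's far end, centre at x = 184 mm of the tray, same axes. Before it, on an adjustable slide, stands a sprung plate with blue felt, 74 mm wide, from 9 to 37 mm above the table, facing the lip. See bumper_top for its behaviour
- bumper_top (a point): top of the white bracket, 40 mm up. The felt's resting face is set anew each time, anywhere from x = 100 to 130 mm of the tray, and is NOT reported: find it by feel. The felt plate gives way 14 mm at 2 N per mm, starting at 1 N, then bottoms out at 29 N (too hard); its slide stays put. When eased off it pushes the tin back a little
- brush: bystander: wooden paddle brush lying on the table on the far side, beside the ramp, 220 mm long, 75 mm wide, 26 mm high; origin where the handle meets the paddle, x towards the paddle
- mirror: bystander: red hand mirror lying flat on the table on the far side of the tray, beside the pocket, 235 mm long, head diameter 110 mm, 13 mm high; origin where the handle meets the head, x towards the head
- bangle_stand: bystander: pale blue T-shaped bangle stand beyond the bumper end of the tray, 166 mm high, base diameter 100 mm, bar 140 mm long; origin under the centre of its base
Not all that is in view belongs to the job. Of the things like the tin, leave any that is brown or purple; of the rest the smaller one is meant.

How it is judged:
On the way, in this order (a step that is already met when the one before it is completed fails the run):
1. the tin has gone over the lip and lies flat in the pocket (x of tin in the frame of tray above 0.043 m and z of tin in the frame of tray below 0.0095 m and y of tin in the frame of tray between -0.012 and 0.012 m and angle between tin's own z axis and vertical below 0.06 rad), for 0.1 s.
2. the tin, flat in the pocket, is pressed on the bumper with more than 8 N for 0.6 s (contact force between tin and bumper above 8 N and z of tin in the frame of tray below 0.0095 m and angle between tin's own z axis and vertical below 0.06 rad), for 0.6 s.
At the end, for the whole second after the job is handed in: the tin rests still and flat (within 0.06 rad) on the pocket floor between lip and bumper: its centre 43 to 105 mm past the lip's front edge, within 12 mm of the centre line, its underside 3 to 9.5 mm above the table (all of step 1 and x of tin in the frame of tray below 0.105 m and z of tin in the frame of tray above 0.003 m and linear speed of tin below 0.01 m/s); the robot touches nothing.
It fails at once if the tin is pressed on the bumper with more than 20 N (contact force between tin and bumper above 20 N).
It fails at once if the tin is lifted: its underside more than 35 mm above the table (height (world z) of tin above 0.035 m).
It fails at once if the brush is moved by more than 15 mm (distance of brush from where it was at the start of the episode above 0.015 m).
It fails at once if the mirror is moved by more than 15 mm (distance of mirror from where it was at the start of the episode above 0.015 m).
It fails at once if the bangle stand is moved by more than 15 mm (distance of bangle_stand from where it was at the start of the episode above 0.015 m).
It also fails if it takes over 53 s, if anything falls off the work surface, if the arm or the gripper's body presses on something with over 40 N, if the wrist force passes 120 N, or if a joint passes its speed limit or range.

## Working session

There is one attempt and no reset: what is moved stays moved. The work goes in short steps, Python scripts to look and compute and a shell command to move; the robot and the scene stay as the last step left them, time stands still between calls to the robot, and variables do not carry over. Pictures are saved under pics/ and viewed, about 8 in all and at most 12, crops included, and the job is handed in when it is done.

```bash
mkdir -p pics
cat > h.py <<'E'
import numpy as np, cv2, pickle
from bench import telemetry, viewer, workorder, manip
def snap(n,f):
    c=viewer.read_camera(n); pickle.dump(c,open(f'pics/{f}.pkl','wb')); cv2.imwrite(f'pics/{f}.png',c['color'][:,:,::-1]); return c
def load(f): return pickle.load(open(f'pics/{f}.pkl','rb'))
def ray(c,u,v):
    K=c['camera_matrix']; k=c['k1']
    d=np.array([(u-K[0,2])/K[0,0],(v-K[1,2])/K[1,1]]); s=d.copy()
    for _ in range(20): s=d/(1+k*(s@s))
    return np.r_[s,1]
def onz(c,u,v,z):
    E=c['extrinsics']; R=E[:3,:3]; o=-R.T@E[:3,3]; r=R.T@ray(c,u,v); return o+r*(z-o[2])/r[2]
def dep(c,u,v):
    E=c['extrinsics']; p=ray(c,u,v)*c['depth'][int(v),int(u)]; return E[:3,:3].T@(p-E[:3,3])
E
python3 - <<'E'
from h import *
snap('scene','s1'); snap('side','d1')
s=telemetry.get_state(); print(s['t'],s['eef_pos'],s['ee_rot'],s['contact_force'],manip.hold_point_z)
E
```

```text
0.1 [0.13705515 0.55820883 0.23075764] [[ 2.38474061e-01 -4.04696133e-04 -9.71148783e-01]
 [ 9.71148294e-01 -9.86824876e-04  2.38474352e-01]
 [-1.05486343e-03 -9.99999431e-01  1.57687824e-04]] [ 0.1436466   0.34475865 -0.29842457] -0.0187
```

View pics/s1.png

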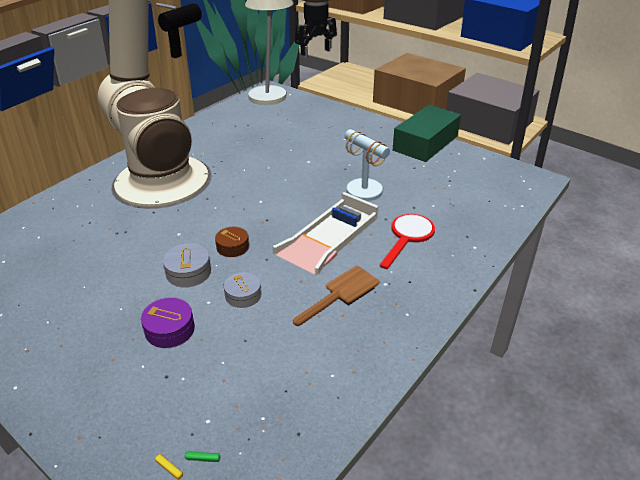

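View pics/d1.png

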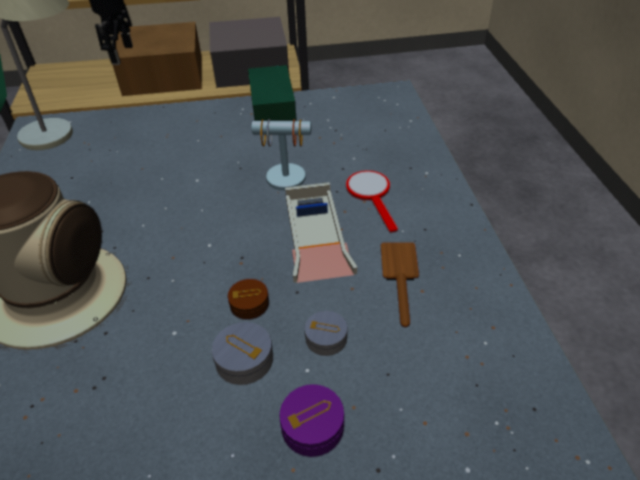

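The tin is the small grey one (scene 242,287; side 326,328). The large grey, brown and purple tins are decoys. The tray runs from the ramp at scene (305,253) to the bracket near (360,205). I'll enlarge this for precision.

Run:
```python
from h import *
a=load('s1')['color'][185:310,215:400]; b=load('d1')['color'][175:360,220:430]
a=cv2.resize(a,None,fx=4,fy=4,interpolation=cv2.INTER_CUBIC)
cv2.imwrite('pics/s1c.png',a[:,:,::-1])
b=cv2.resize(b,None,fx=3,fy=3,interpolation=cv2.INTER_CUBIC)
cv2.imwrite('pics/d1c.png',b[:,:,::-1])
```

```text
(no output)
```

View pics/s1c.png

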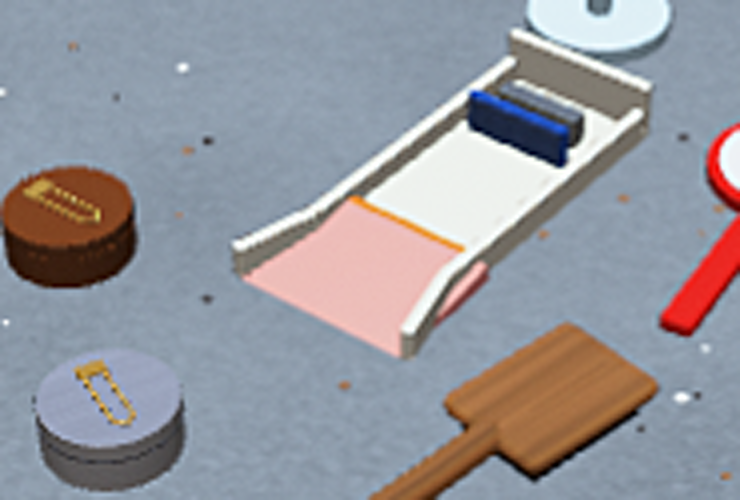

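View pics/d1c.png

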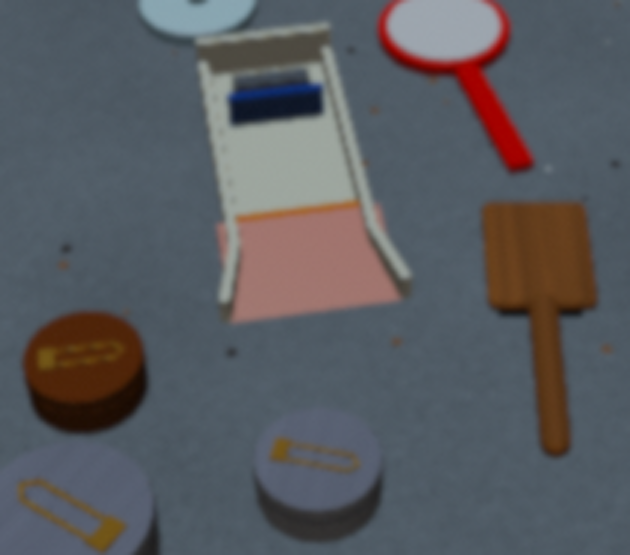

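Run:
```python
from h import *
S=load('s1');D=load('d1')
s=lambda x,y,z:onz(S,215+x/4-.4,185+y/4-.4,z)[:2]
d=lambda x,y,z:onz(D,220+x/3-.35,175+y/3-.35,z)[:2]
P={'tin':(s(109,398,.034),d(318,461,.034)),
'lipL':(s(350,199,.014),d(236,218,.014)),'lipR':(s(463,250,.014),d(357,206,.014)),
'rampL':(s(243,276,0),d(232,322,0)),'rampR':(s(403,356,0),d(405,299,0)),
'brL':(s(512,32,.04),d(197,42,.04)),'brR':(s(650,87,.04),d(330,27,.04)),
'feltL':(s(470,92,.037),d(230,96,.037)),'feltR':(s(570,130,.037),d(322,88,.037)),
'bigtin':(s(4*(187-215),4*(259-185),.034),)}
for k,v in P.items(): print(k,*[x.round(4) for x in v])
m=lambda a:(np.mean(P[a+'L'],0)+np.mean(P[a+'R'],0))/2
for a in('ramp','lip','felt','br'): print(a,m(a).round(4))
x=m('br')-m('ramp'); th=np.arctan2(x[1],x[0]); print('th',th)
ux=np.array([np.cos(th),np.sin(th)]); 
lat=P['rampL'];  w=sum(P[a+'L'][i]-P[a+'R'][i] for a in('ramp','lip','felt','br') for i in(0,1)); print('lat th',np.arctan2(w[1],w[0])-np.pi/2)
uy=np.array([-ux[1],ux[0]]); o=m('lip')
for a in('ramp','lip','felt','br'): print(a,((m(a)-o)@ux).round(4),((m(a)-o)@uy).round(4))
t=np.mean(P['tin'],0); print('tin',(t-o)@ux,(t-o)@uy)
```

```text
tin [ 0.5294 -0.2096] [ 0.5258 -0.2151]
lipL [0.5044 0.0295] [0.503  0.0277]
lipR [0.5898 0.0312] [0.5918 0.0242]
rampL [ 0.4895 -0.0549] [ 0.4888 -0.0602]
rampR [ 0.6105 -0.0542] [ 0.6111 -0.0603]
brL [0.4967 0.2102] [0.4948 0.2055]
brR [0.6041 0.2116] [0.6017 0.205 ]
feltL [0.5137 0.1406] [0.5131 0.1382]
feltR [0.588 0.145] [0.5839 0.1346]
bigtin [ 0.3679 -0.2242]
ramp [ 0.55   -0.0574]
lip [0.5472 0.0281]
felt [0.5497 0.1396]
br [0.5493 0.2081]
th 1.573242948435765
lat th -4.711894323251498
ramp -0.0856 -0.0025
lip 0.0 0.0
felt 0.1114 -0.0027
br 0.1799 -0.0025
tin -0.2404330547117345 0.020229058512216076
```

The crops show the ramp mouth, orange lip, felt and bracket clearly. The tray points along world +y, with its centreline at x≈0.5495, lip front at y≈0.028 and felt at about 0.11 in tray x. The tin is at about (0.528, -0.212). Next I turn the tool so its x points along world x, and find the purple tin, which may be close behind.

```bash
python3 -m creep '{"delta_pos":[[0,0,0],[0,0,0],[0,0,0],[0,0,0],[0,0,0],[0,0,0],[0,0,0],[0,0,0],[0,0,0],[0,0,0],[0,0,0],[0,0,0],[0,0,0],[0,0,0],[0,0,0],[0,0,0],[0,0,0],[0,0,0],[0,0,0],[0,0,0]],"turn":[[0,1,0],[0,1,0],[0,1,0],[0,1,0],[0,1,0],[0,1,0],[0,1,0],[0,1,0],[0,1,0],[0,1,0],[0,1,0],[0,1,0],[0,1,0],[0,1,0],[0,1,0],[0,1,0],[0,1,0],[0,1,0],[0,1,0],[0,0.05,0]],"grip":[0.47,0.47,0.47,0.47,0.47,0.47,0.47,0.47,0.47,0.47,0.47,0.47,0.47,0.47,0.47,0.47,0.47,0.47,0.47,0.47]}'
python3 - <<'E'
from h import *
S=load('s1');D=load('d1')
for n,p,q,z in (('purple',(168,313),(312,413),.04),('tin',(242,284),(326,327),.034),('brown',(232,238),(248,295),.034)):
  print(n,onz(S,*p,z),onz(D,*q,z),dep(S,*p),dep(D,*q))
print(telemetry.get_state()['ee_rot'].round(3))
E
```

```text
t: 2.6
eef_pos: [0.1371, 0.5583, 0.231]
ee_rot: [[1.0, -0.0, -0.0], [0.0, -0.001, 1.0], [-0.0, -1.0, -0.001]]
contact_force: [0.3, -0.2, 1.0]
gripper_width: 0.0401
purple [ 0.47487109 -0.37264469  0.04      ] [ 0.47743794 -0.38236249  0.04      ] [ 0.47713534 -0.3740695   0.04250238] [ 0.47727814 -0.38479491  0.04427148]
tin [ 0.52944428 -0.20917122  0.034     ] [ 0.52689179 -0.21220639  0.034     ] [ 0.52818939 -0.20802869  0.03249485] [ 0.52698311 -0.21147755  0.03305238]
brown [ 0.39691622 -0.10411564  0.034     ] [ 0.38852631 -0.1081354   0.034     ] [ 0.39633757 -0.10359961  0.03341598] [ 0.3884418  -0.10704593  0.03278101]
[[ 1.    -0.    -0.   ]
 [ 0.    -0.001  1.   ]
 [-0.    -1.    -0.001]]
```

```bash
python3 -m creep '{"delta_pos":[[0.465,0,-0.99],[0.465,0,-0.99],[0.465,0,-0.99],[0.465,0,-0.99],[0.465,0,-0.99],[0.465,0,-0.99],[0.465,0,-0.99],[0.465,0,-0.99],[0.465,0,-0.99],[0.465,0,-0.99],[0.465,0,-0.99],[0.465,0,-0.99],[0.465,0,-0.99],[0.465,0,-0.99]],"turn":[[0,0,0],[0,0,0],[0,0,0],[0,0,0],[0,0,0],[0,0,0],[0,0,0],[0,0,0],[0,0,0],[0,0,0],[0,0,0],[0,0,0],[0,0,0],[0,0,0]],"grip":[0.47,0.47,0.47,0.47,0.47,0.47,0.47,0.47,0.47,0.47,0.47,0.47,0.47,0.47]}'
python3 -m creep '{"delta_pos":[[0.465,0,-0.99],[0.465,0,-0.99],[0.465,0,-0.99],[0.465,0,-0.99],[0.465,0,-0.99],[0.465,0,-0.99],[0.465,0,-0.99],[0.465,0,-0.99],[0.465,0,-0.99],[0.465,0,-0.99],[0.465,0,-0.99],[0.465,0,-0.99],[0.465,0,-0.99],[0.465,0,-0.99],[0,0,0],[0,0,0]],"turn":[[0,0,0],[0,0,0],[0,0,0],[0,0,0],[0,0,0],[0,0,0],[0,0,0],[0,0,0],[0,0,0],[0,0,0],[0,0,0],[0,0,0],[0,0,0],[0,0,0],[0,0,0],[0,0,0]],"grip":[0.47,0.47,0.47,0.47,0.47,0.47,0.47,0.47,0.47,0.47,0.47,0.47,0.47,0.47,0.47,0.47]}'
python3 -c "
from h import *
snap('wrist','w1')"
```

```text
t: 4.35
eef_pos: [0.3327, 0.1416, 0.2313]
ee_rot: [[1.0, 0.0, -0.002], [0.002, -0.0, 1.0], [0.0, -1.0, -0.0]]
contact_force: [0.5, 0.9, 0.4]
gripper_width: 0.0404
t: 6.35
eef_pos: [0.5276, -0.2729, 0.2311]
ee_rot: [[1.0, -0.0, -0.001], [0.001, 0.0, 1.0], [-0.0, -1.0, 0.0]]
contact_force: [-1.0, 0.4, -0.0]
gripper_width: 0.0402
```

View pics/w1.png

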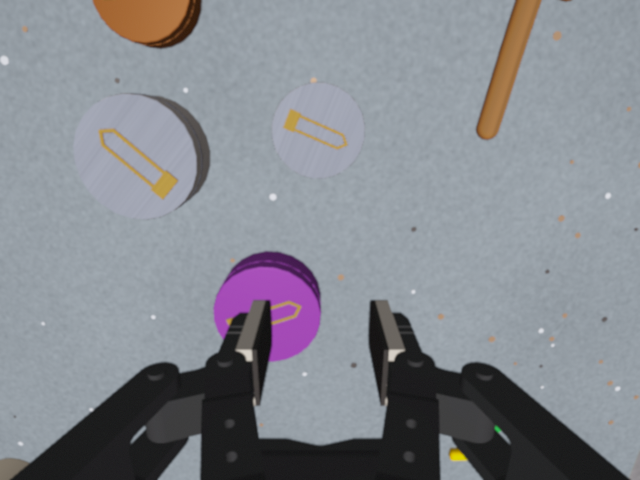

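The wrist view shows the tin's lid centred at (318,130), purple at (268,312) and the brush handle end at (487,130).

Run:
```python
from h import *
W=load('w1')
print(onz(W,318,130,.034),onz(W,272,130,.034),onz(W,364,130,.034), dep(W,318,110)); print('purple',onz(W,268,312,.043),onz(W,268,265,.043)); print('brush',onz(W,487,130,.015))
```

```text
[ 0.5254316 -0.2078751  0.034    ] [ 0.48641629 -0.20786971  0.034     ] [ 0.56443385 -0.20778294  0.034     ] [ 0.5254308  -0.19167615  0.03311928]
purple [ 0.47715874 -0.37684386  0.043     ] [ 0.47927282 -0.32779039  0.043     ]
brush [ 0.67752937 -0.20797957  0.015     ]
```

```bash
python3 -m creep '{"delta_pos":[[-0.05,0.9,-0.05],[0,0.9,0],[0,0.9,0],[0,0.9,0],[0,0.9,0],[0,0.9,0],[0,0.8,0],[0,0.6,0],[0,0.33,0],[0,0.1,0],[0,0,0]],"turn":[[0,0,0],[0,0,0],[0,0,0],[0,0,0],[0,0,0],[0,0,0],[0,0,0],[0,0,0],[0,0,0],[0,0,0],[0,0,0]],"grip":[0.47,0.47,0.47,0.47,0.47,0.47,0.47,0.47,0.47,0.47,0.47]}'
```

```text
t: 7.78
eef_pos: [0.5265, -0.2748, 0.0149]
ee_rot: [[1.0, 0.001, -0.0], [0.0, -0.0, 1.0], [0.001, -1.0, -0.0]]
contact_force: [0.1, -0.2, 0.0]
gripper_width: 0.04
```

```bash
python3 -m creep '{"delta_pos":[[0,-0.07,0.25],[0,0,0.25],[0,0,0.2],[0.064,0,0.3],[0.064,0,0.3],[0.064,0,0.3],[0.064,0,0.3],[0.064,0,0.3],[0.064,0,0.3],[0.064,0,0.3],[0.064,0,0.3],[0.064,0,0.3],[0.064,0,0.3],[0.064,0,0.3],[0.064,0,0.3],[0,0,0.1],[0,0,0]],"turn":[[0,0,0],[0,0,0],[0,0,0],[0,0,0],[0,0,0],[0,0,0],[0,0,0],[0,0,0],[0,0,0],[0,0,0],[0,0,0],[0,0,0],[0,0,0],[0,0,0],[0,0,0],[0,0,0],[0,0,0]],"grip":[0.47,0.47,0.47,0.47,0.47,0.47,0.47,0.47,0.47,0.47,0.47,0.47,0.47,0.47,0.47,0.47,0.47]}'
python3 -c "
from h import *
snap('wrist','w2')"
```

```text
t: 9.9
eef_pos: [0.5493, -0.1425, 0.0165]
ee_rot: [[1.0, -0.0, -0.0], [0.0, 0.0, 1.0], [-0.0, -1.0, 0.0]]
contact_force: [0.5, 0.1, -0.2]
gripper_width: 0.0402
```

View pics/w2.png

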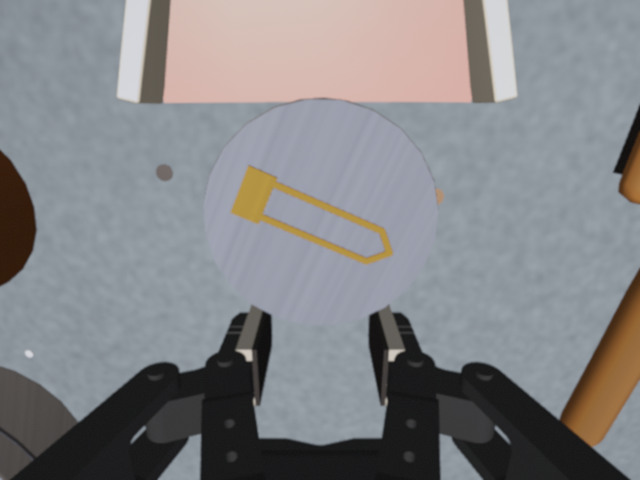

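The tin sits in the finger cradle, with its lid centred at (321,211). The ramp's front edge runs from (163,102) to (470,102). I'll convert these to check centring.

Run:
```python
from h import *
W=load('w2')
print(onz(W,321,211,.034),dep(W,321,211)); print(onz(W,163,102,0),onz(W,470,102,0)); print(onz(W,117,96,.022),onz(W,517,96,.022))
```

```text
[ 0.54930478 -0.09244828  0.034     ] [ 0.54930396 -0.09236915  0.03430362]
[ 0.48753568 -0.05728586  0.        ] [ 0.6075607  -0.05724603  0.        ]
[ 0.48054644 -0.05553134  0.022     ] [ 0.61525061 -0.05548478  0.022     ]
```

```bash
python3 -m creep '{"delta_pos":[[-0.02,-0.03,0.3],[-0.02,0,0.3],[0,0,0.3],[0,0,0.3],[0,0,0.3],[0,0,0.3],[0,0,0.3],[0,0,0.3],[0,0,0.3],[0,0,0.3],[0,0,0.3],[0,0,0.2]],"turn":[[0,0,0],[0,0,0],[0,0,0],[0,0,0],[0,0,0],[0,0,0],[0,0,0],[0,0,0],[0,0,0],[0,0,0],[0,0,0],[0,0,0]],"grip":[0.47,0.47,0.47,0.47,0.47,0.47,0.47,0.47,0.47,0.47,0.47,0.47]}'
python3 -c "
from h import *
c=snap('wrist','w3')
for v in (150,211,270): print(dep(c,321,v))"
```

```text
t: 11.45
eef_pos: [0.5481, -0.0371, 0.0174]
ee_rot: [[1.0, -0.0, -0.0], [0.0, -0.0, 1.0], [-0.0, -1.0, -0.0]]
contact_force: [-1.3, -1.5, 1.5]
gripper_width: 0.04
[0.54805386 0.03426264 0.04878   ]
[0.54808244 0.01626624 0.0477515 ]
[ 0.54812818 -0.0053225   0.04205194]
```

View pics/w3.png

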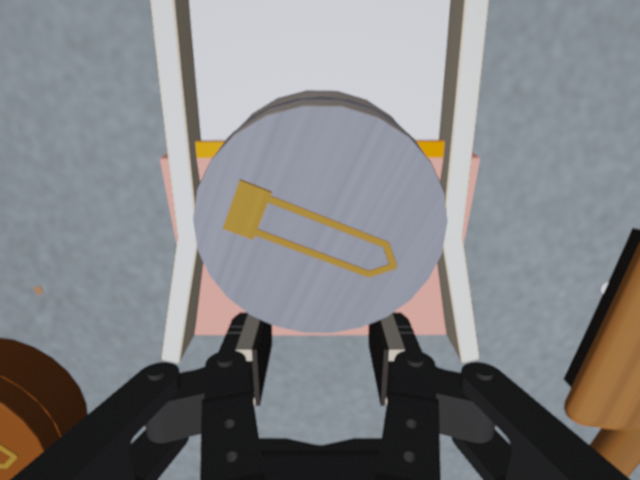

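The tin is on the ramp, centred between the rails (lid centre about (320,218)) with its front over the orange lip at row 148. Now I push it over.

```bash
python3 -m creep '{"delta_pos":[[0,0,0.2],[0,0,0.2],[0,0,0.2],[0,0,0.2],[0,0,0.2],[0,0,0.2],[0,0,0.2],[0,0,0.2],[0,0,0.2],[0,0,0.2],[0,0,0.15],[0,0,0.1],[0,0,0],[0,0,0]],"turn":[[0,0,0],[0,0,0],[0,0,0],[0,0,0],[0,0,0],[0,0,0],[0,0,0],[0,0,0],[0,0,0],[0,0,0],[0,0,0],[0,0,0],[0,0,0],[0,0,0]],"grip":[0.47,0.47,0.47,0.47,0.47,0.47,0.47,0.47,0.47,0.47,0.47,0.47,0.47,0.47]}'
python3 -c "
from h import *
c=snap('wrist','w4')
for v in (130,150,211,270): print(dep(c,321,v))
print(telemetry.get_state()['contact_force'])"
```

```text
t: 13.25
eef_pos: [0.5481, 0.0297, 0.0174]
ee_rot: [[1.0, 0.0, -0.0], [0.0, -0.0, 1.0], [0.0, -1.0, -0.0]]
contact_force: [0.0, -0.5, -0.5]
gripper_width: 0.0404
[0.54811137 0.1060971  0.04039492]
[0.54812027 0.10013215 0.03947199]
[0.54813831 0.0812839  0.04086842]
[0.54816337 0.06079765 0.04044714]
[-0.46152667 -0.16499017 -0.72101984]
```

View pics/w4.png

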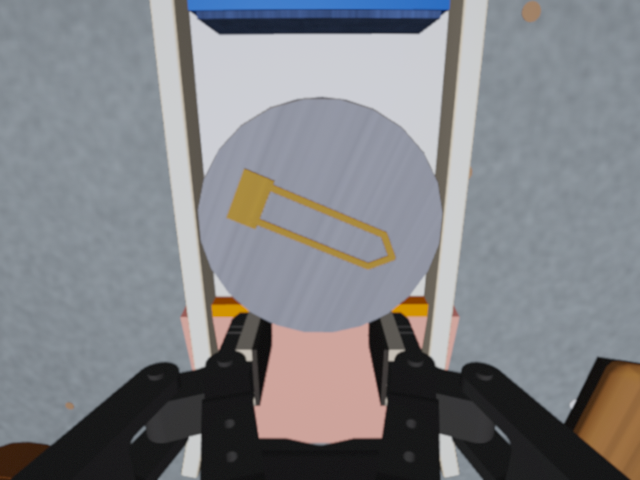

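The tin lies flat in the pocket: its top reads 40 mm throughout, with the lid centred at (320,214). The felt's top front edge is at row 12, so I can measure the gap.

Run:
```python
from h import *
W=load('w4')
print(onz(W,320,214,.04),onz(W,320,97,.04),onz(W,320,11,.037),onz(W,320,297,.014),onz(W,320,308,.014))
```

```text
[0.54782171 0.0800671  0.04      ] [0.54780989 0.11543418 0.04      ] [0.54780233 0.13863755 0.037     ] [0.54783612 0.0370822  0.014     ] [0.54783792 0.03188042 0.014     ]
```

```bash
python3 -m creep '{"delta_pos":[[0,0,0.1],[0,0,0.1],[0,0,0.1],[0,0,0.1],[0,0,0.1],[0,0,0.06],[0,0,0.04],[0,0,0]],"turn":[[0,0,0],[0,0,0],[0,0,0],[0,0,0],[0,0,0],[0,0,0],[0,0,0],[0,0,0]],"grip":[0.47,0.47,0.47,0.47,0.47,0.47,0.47,0.47]}'
python3 -m creep '{"delta_pos":[[0,0,0.05],[0,0,0.05],[0,0,0]],"turn":[[0,0,0],[0,0,0],[0,0,0]],"grip":[0.47,0.47,0.47]}'
python3 -m creep '{"delta_pos":[[0,0,0.05],[0,0,0.05],[0,0,0]],"turn":[[0,0,0],[0,0,0],[0,0,0]],"grip":[0.47,0.47,0.47]}'
```

```text
t: 14.3
eef_pos: [0.5481, 0.0479, 0.0174]
ee_rot: [[1.0, -0.0, -0.0], [0.0, -0.0, 1.0], [-0.0, -1.0, -0.0]]
contact_force: [0.6, 0.0, -0.6]
gripper_width: 0.0399
t: 14.68
eef_pos: [0.5481, 0.0509, 0.0174]
ee_rot: [[1.0, -0.0, -0.0], [0.0, -0.0, 1.0], [-0.0, -1.0, -0.0]]
contact_force: [-0.1, 0.4, -0.1]
gripper_width: 0.0404
t: 15.05
eef_pos: [0.5481, 0.0537, 0.0174]
ee_rot: [[1.0, -0.0, -0.0], [0.0, -0.0, 1.0], [-0.0, -1.0, -0.0]]
contact_force: [1.3, -3.5, 0.7]
gripper_width: 0.0399
```

```bash
python3 -m creep '{"delta_pos":[[0,0,0.05],[0,0,0],[0,0,0]],"turn":[[0,0,0],[0,0,0],[0,0,0]],"grip":[0.47,0.47,0.47]}'
python3 -m creep '{"delta_pos":[[0,0,0.05],[0,0,0]],"turn":[[0,0,0],[0,0,0]],"grip":[0.47,0.47]}'
```

```text
t: 15.42
eef_pos: [0.5481, 0.055, 0.0174]
ee_rot: [[1.0, -0.0, -0.0], [0.0, -0.001, 1.0], [-0.0, -1.0, -0.001]]
contact_force: [-0.2, -6.1, -0.3]
gripper_width: 0.0401
t: 15.68
eef_pos: [0.5482, 0.0563, 0.0174]
ee_rot: [[1.0, 0.0, -0.0], [0.0, -0.001, 1.0], [0.0, -1.0, -0.001]]
contact_force: [-0.1, -8.0, 1.0]
gripper_width: 0.0403
```

```bash
python3 -m creep '{"delta_pos":[[0,0,0.05],[0,0,0]],"turn":[[0,0,0],[0,0,0]],"grip":[0.47,0.47]}'
python3 -m creep '{"delta_pos":[[0,0,0.05],[0,0,0]],"turn":[[0,0,0],[0,0,0]],"grip":[0.47,0.47]}'
```

```text
t: 15.92
eef_pos: [0.5482, 0.0576, 0.0174]
ee_rot: [[1.0, -0.0, -0.0], [0.0, -0.001, 1.0], [-0.0, -1.0, -0.001]]
contact_force: [0.1, -10.3, 0.4]
gripper_width: 0.0403
t: 16.18
eef_pos: [0.5482, 0.0588, 0.0175]
ee_rot: [[1.0, 0.0, -0.0], [0.0, -0.002, 1.0], [0.0, -1.0, -0.002]]
contact_force: [-0.4, -13.0, -0.3]
gripper_width: 0.0399
```

```bash
python3 -m creep '{"delta_pos":[[0,0,0.02],[0,0,0],[0,0,0],[0,0,0],[0,0,0],[0,0,0]],"turn":[[0,0,0],[0,0,0],[0,0,0],[0,0,0],[0,0,0],[0,0,0]],"grip":[0.47,0.47,0.47,0.47,0.47,0.47]}'
python3 -m creep '{"delta_pos":[[0,0,0],[0,0,0],[0,0,0],[0,0,0],[0,0,0],[0,0,0]],"turn":[[0,0,0],[0,0,0],[0,0,0],[0,0,0],[0,0,0],[0,0,0]],"grip":[0.47,0.47,0.47,0.47,0.47,0.47]}'
python3 -c "
from h import *
c=snap('wrist','w5')
for v in (130,150,211,270): print(dep(c,321,v))"
```

```text
t: 16.92
eef_pos: [0.5482, 0.0593, 0.0175]
ee_rot: [[1.0, 0.0, 0.0], [-0.0, -0.002, 1.0], [0.0, -1.0, -0.002]]
contact_force: [-1.0, -14.1, 0.1]
gripper_width: 0.0402
t: 17.68
eef_pos: [0.5481, 0.0593, 0.0175]
ee_rot: [[1.0, -0.0, 0.0], [-0.0, -0.002, 1.0], [-0.0, -1.0, -0.002]]
contact_force: [-0.5, -13.8, -0.0]
gripper_width: 0.0403
[0.54816499 0.13568596 0.03973056]
[0.54817317 0.12971037 0.03900282]
[0.54819181 0.11066994 0.03992616]
[0.54821142 0.09072735 0.04114972]
```

I held it for 1.5 s at about 14 N on the tool, roughly 13 N on the felt once floor friction is subtracted, and it stayed flat. Backing off gently now, then rising.

```bash
python3 -m creep '{"delta_pos":[[0,0,-0.05],[0,0,-0.05],[0,0,-0.05],[0,0,-0.05],[0,0,-0.05],[0,0,-0.05],[0,0,-0.05],[0,0,-0.05],[0,0,-0.1],[0,0,-0.2],[0,0,-0.3],[0,0,-0.4],[0,-0.3,-0.4],[0,-0.6,-0.3],[0,-0.8,0],[0,-0.8,0],[0,-0.8,0],[0,-0.4,0],[0,0,0],[0,0,0]],"turn":[[0,0,0],[0,0,0],[0,0,0],[0,0,0],[0,0,0],[0,0,0],[0,0,0],[0,0,0],[0,0,0],[0,0,0],[0,0,0],[0,0,0],[0,0,0],[0,0,0],[0,0,0],[0,0,0],[0,0,0],[0,0,0],[0,0,0],[0,0,0]],"grip":[0.47,0.47,0.47,0.47,0.47,0.47,0.47,0.47,0.47,0.47,0.47,0.47,0.47,0.47,0.47,0.47,0.47,0.47,0.47,0.47]}'
python3 -c "
from h import *
c=snap('wrist','w6'); snap('side','d6')
print(telemetry.get_state()['contact_force'])"
```

```text
t: 20.23
eef_pos: [0.5478, -0.0026, 0.1277]
ee_rot: [[1.0, -0.001, -0.0], [0.0, 0.0, 1.0], [-0.001, -1.0, 0.0]]
contact_force: [-0.8, 0.8, -1.6]
gripper_width: 0.0402
[-0.37896128 -0.29016846 -0.10863991]
```

View pics/w6.png

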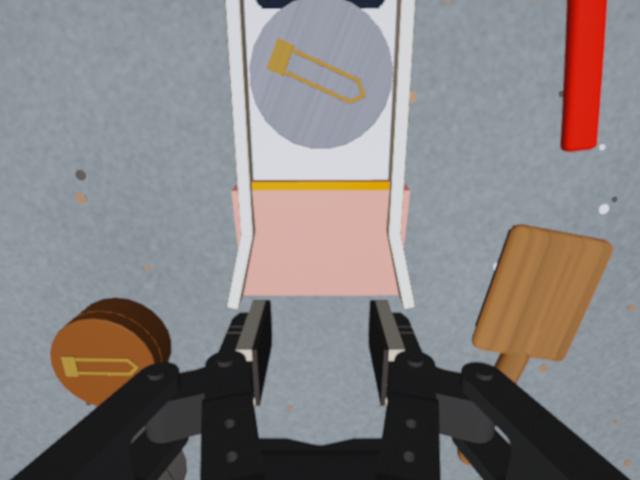

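The gripper is clear and the tin sits between lip and felt (lid centre about (321,72), orange lip at row 185). One last position check, then I hand in.

Run:
```python
from h import *
c=load('w6'); t=onz(c,321,72,.04); l=onz(c,321,190,.014)
print('tin',t,'lip front',l,'tray x',t[1]-l[1])
for v in (40,72,120): print(dep(c,321,v)[2])
print(workorder.finish_job())
```

```text
tin [0.5478907 0.0990394 0.04     ] lip front [0.54800731 0.02773014 0.014     ] tray x 0.07130925778962902
0.03981189160900511
0.03956265950571217
0.040917717653905124
the job is handed in; nothing more can be done
None
```

The tin is lying flat in the pocket and the job is handed in; no verdict was reported.

- **Push:** I pushed the small grey tin with two fingertips about 40 mm apart, along the table, up the ramp and over the orange lip. It was never lifted.
- **Press:** The fingers felt the felt by touch. I then held for about 1.5 s with 14 N measured at the tool, which I estimate at 13 N on the felt after floor friction. The highest tool reading at the end of any move was 14.1 N.
- **Final position:** After easing off and backing away, the last look put the tin's centre about 71 mm past the lip's front edge and within about 2 mm of the centre line. The top of the lid read 40–41 mm throughout, so its underside is at about 6 mm. The gripper was clear and the contact force was only noise.
- **Disagreements and limits:** The cameras differed by about 2 mm on the centre line and the lip, well inside the tolerances. I did not measure how far the brush, mirror and bangle stand moved. The arm never came near them, and the readings showed no unexpected contact.

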